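# Pin the printing press crank with its spring cotter

### The job

The crank of the small green printing press is only pushed onto its axle. Take the large spring cotter with the blue grip out of the wooden stand and push its straight leg down through the oval cross hole near the axle's free end, bow across the axle, until the bow snaps round the axle and the blue flange sits on it; then let go. Leave the small orange cotter in the stand.

Things in the scene. Friction and masses are not known exactly. Their poses are not given: they have to be found in the camera images.
- cotter_grip (a point): Centre of the large cotter's blue grip (34 along x, 24 along y, 50 mm high, z up). Below it: a blue flange, underside 31 mm under this point, 44 mm along y, x -21 to +33; a 9 mm straight leg on the z axis, pointed tip 105 mm under; on the +x side a sprung wire bow, x to 33, down to 97 mm under. 135 g. Hangs in the stand by the flange, wire hidden in it: lift straight up 80 mm or more.
- axle_hole (a point): Mouth of the cross hole on top of the 44 mm steel axle, 102 mm above the table. z up; x along the axle from its free end (35 mm away) to the press. Hole straight down, 28 mm along x, 15 along y, fixed. Set the cotter's x along this y, either way; about 5 N push; home, its grip centre is 31 mm above. At x 40 mm: crank hub, 5 mm higher; at 84: cheek, 16 higher; at y 135: handle, 9 lower.
- cotter_bow (a joint): Spreading of the blue cotter's sprung bow, rad: 0 at rest, about 0.1 to 0.25 while the axle spreads it, near 0 again once snapped round the axle. Stiffness 2 N m per rad.
- small_grip (a point): Centre of the orange grip (24 x 20 x 32 mm high) of a smaller cotter, to be left alone. It hangs in the other place of the same light wooden stand (fixed, 90 x 270 mm, 90 mm high), 125 mm from the blue one; either may be left or right.
There are look-alikes about, which are no part of the job. What is meant by the part that bears cotter_grip is not purple, and is the smaller of those in its own colour.

How it is judged:
By the outcome, as a careful person would: the job done as asked, in the order asked, and still so for the second after the job is handed in, with the robot touching nothing.
It also fails if it takes over 38 s, if anything falls off the work surface, if the arm or the gripper's body presses on something with over 40 N, if the wrist force passes 120 N, or if a joint passes its speed limit or range.

### The arm

A 7-joint arm with a two-finger parallel gripper is mounted at the origin on the work surface. World frame = base frame: x ahead of the robot, y to its left, z up, the work surface at z = 0. Lengths are in m, angles in rad, forces in N, time in s.
With the tool pointing down it reaches from about 0.425 to 0.925 m from the base axis. Payload 6.8 kg.
Tool frame: the origin (TCP) lies midway between the tips of the shut fingers; the grasp point (between the pads) lies 19 mm behind it; z points along the fingers, y is the direction in which the jaws open and shut (so a half turn about z gives the same grasp; the last joint's range is limited). The gripper opens to 85 mm and grips with 20 to 120 N. Pads are 22 mm wide; open, the fingers measure 114 mm over their backs; the gripper's body (76 mm by 85 mm) begins 54 mm behind the grasp point. The pads swing forward as they close: fully open they stand 13 mm farther back than shut.
Start: joints at [1.195, 0.477, 0.022, 1.555, -0.011, 1.109, -0.083], TCP at [0.179, -0.651, 0.231] pointing down, gripper open.
Joint ranges: [-2.96, 2.96], [-0.34, 2.1], [-1.41, 1.46], [0.24, 2.44], [-1.37, 4.51], [0.17, 1.92], [-2.96, 2.96]. Speed limits (rad/s): [2.39, 2.39, 3.14, 3.14, 3.14, 3.14, 3.14].

### API

Orientations are given as a unit quaternion [w, x, y, z].
In Python, from station import bot, vision gives the robot as it stands.
- The arm moves only by the tool move_arm, never from a script. Its argument "increments" is text: rows parted by semicolons, each of 7 numbers parted by spaces: the opening, from 0 (shut) to 1 (fully open), then the shift along the world's x, y, z in mm, then the turn, a rotation vector about the world's x, y, z in rad. In form: grip x y z rx ry rz; .... A call has exactly 8 rows; each row shifts and turns the commanded pose from where the row before left it; what a row does not reach is not made up. A row lasts 1/8 s, in which the tool goes at most 62.5 mm and 10.7 degrees, less where a joint would pass 70% of its speed; a pose out of reach is approached as far as the arm can. A call with a gripper value outside its range is refused whole. The fingers move at their own pace and stop on an object; "newtons" is the grip in N (left out, the last holds). Time passes only in rows, so rows that do not move let the fingers close, or fill a call up. It gives the time, the measured TCP pose, the force and the opening at its end, in the units of the state.
- bot.get_obs(): the state, without advancing time (a new reading comes with each control period).
- vision.read_camera(name): name is "scene" or "side" or "wrist"; returns (picture, depth): 420x560x3 uint8, red, green, blue; 420x560 float32, m along the optical axis (not along the pixel's ray), 0 where there is no reading.
- vision.calibration(name): a dict with "fx", "fy", "cx", "cy" (pixels), "R" (3x3) and "t" (3): a world point X has camera coordinates R X + t; the wrist camera has in their place "hand_eye" (4x4, takes a point from camera to tool coordinates, whose origin is the TCP and whose axes are the flange's). Camera axes: x right, y down, z forward; pixel columns grow to the right and rows downward; lengths in m; the calibration is good to about 2 mm. A picture is of the moment at which its call begins: read the wrist's pose just before it. calibration takes no time and is no camera call.
- bot.hand_in(): hands the job in, once; it reports no verdict.
The state is a dict: "t": time; "q": joint angles; "joint_vel": joint speeds; "joint_torque": joint torques, N m; "eef_pos": TCP position; "tool_rot": TCP orientation; "contact_force": force on the tool from outside, world axes, zero at the start; "torque": the same for the moment, N m; "gripper_width": opening from 0.0 (shut) to 1.0 (fully open).
Only numpy, scipy, OpenCV 4.12 (cv2) and the standard library are available. Lean on these libraries where they do the work, as an engineer would, in place of code of your own. Each camera call takes 0.05 s, during which the arm holds its last target.

## Working session

There is one attempt and no reset: what is moved stays moved. The work goes in short steps, Python scripts to look and compute and a tool call to move; the robot and the scene stay as the last step left them, time stands still between calls to the robot, and variables do not carry over. Pictures are saved under pics/ and viewed, and the job is handed in when it is done.

Besides the shell and the picture viewer there is one more tool, called after "Emit:" by a JSON object that holds its "op" and its "data". move_arm: Moves the arm, as the interface text tells. Its arguments: {"type":"object","properties":{"increments":{"type":"string"},"newtons":{"type":"number"}},"required":["increments"]}

```bash
ls; mkdir -p pics
cat > look.py <<'E'
import cv2,sys,numpy as np
from station import bot,vision
def snap(name,tag):
    o=bot.get_obs(); p,d=vision.read_camera(name)
    cv2.imwrite(f'pics/{tag}.png',p[:,:,::-1]); np.savez(f'pics/{tag}.npz',p=p,d=d,pos=o['eef_pos'],rot=o['tool_rot'])
    return p,d,o
def world(name,tag,u,v):
    z=np.load(f'pics/{tag}.npz'); d=z['d']; c=vision.calibration(name)
    D=d[int(v),int(u)]
    P=np.array([(u-c['cx'])/c['fx']*D,(v-c['cy'])/c['fy']*D,D])
    return np.array(c['R']).T@(P-np.array(c['t']))
def cloud(name,tag):
    z=np.load(f'pics/{tag}.npz'); d=z['d']; c=vision.calibration(name)
    v,u=np.mgrid[:d.shape[0],:d.shape[1]]
    P=np.stack([(u-c['cx'])/c['fx']*d,(v-c['cy'])/c['fy']*d,d],-1)
    W=(P-np.array(c['t']))@np.array(c['R']); W[d==0]=np.nan
    return W,z['p']
E
python3 - <<'E'
from look import *
snap('scene','s0');snap('side','d0')
print(bot.get_obs())
E
```

```text
pics
{'t': 0.1, 'q': array([ 1.19491382,  0.47771719,  0.02233773,  1.55636533, -0.01153795,
        1.10933166, -0.08307864]), 'joint_vel': array([-8.72880471e-05, -9.09821640e-04,  1.66328935e-04, -1.35695913e-03,
        9.93502737e-04,  1.26581299e-03,  1.31383519e-03]), 'joint_torque': array([ 3.85432650e-03, -5.97766256e+01,  1.61329396e+00, -2.81959677e+01,
        1.28508668e-02,  4.91521045e-03, -1.36455242e-05]), 'eef_pos': array([ 0.17845562, -0.65040891,  0.23041763]), 'tool_rot': array([-8.32537254e-04,  9.91047677e-01,  1.33505745e-01, -1.56315344e-04]), 'contact_force': array([-0.52054661, -0.10290916, -0.01205224]), 'torque': array([ 0.02917825, -0.01576718,  0.02496554]), 'gripper_width': 0.9994575528090067}
```

View pics/s0.png

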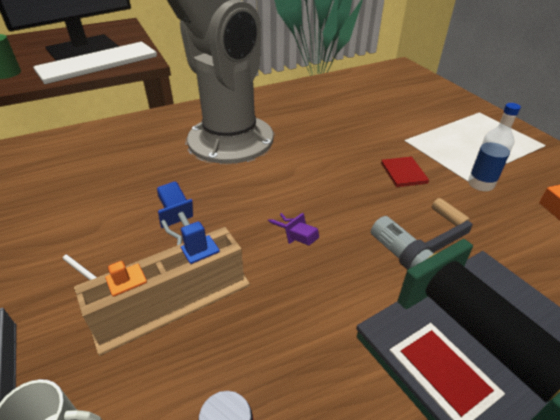

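View pics/d0.png

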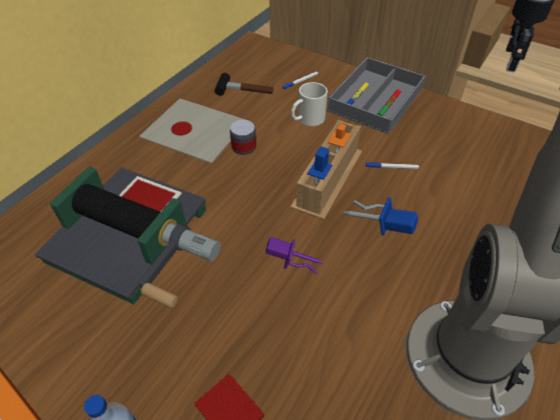

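Blue candidates are the one in the stand (scene 195,240; side 320,165) and the one lying on the table (scene 175,200; side 400,218). The purple one (scene 300,230) is excluded. The one in the stand looks smaller and hangs by its flange next to the orange one, so I'll confirm it in an enlarged crop and measure.

Run:
```python
from look import *
a=cv2.imread('pics/s0.png');b=cv2.imread('pics/d0.png')
A=cv2.resize(a[170:330,60:260],(800,640))[:600];
cv2.imwrite('pics/c1.png',A)
B=cv2.resize(b[110:270,280:440],(600,600),interpolation=cv2.INTER_CUBIC);cv2.imwrite('pics/c2.png',B)
C=cv2.resize(a[180:330,350:500],(600,600),interpolation=cv2.INTER_CUBIC);cv2.imwrite('pics/c3.png',C)
D=cv2.resize(b[190:320,110:240],(600,600),interpolation=cv2.INTER_CUBIC);cv2.imwrite('pics/c4.png',D)
for n,t in(('scene','s0'),('side','d0')):
    W,p=cloud(n,t); h=cv2.cvtColor(p,cv2.COLOR_RGB2HSV)
    m=((h[...,0]>105)&(h[...,0]<125)&(h[...,1]>150)).astype(np.uint8)
    k,l,s,c=cv2.connectedComponentsWithStats(m)
    for i in range(1,k):
        if s[i,4]>60:
            w=W[l==i]; w=w[~np.isnan(w[:,0])]
            if len(w): print(n,c[i].round(),s[i],np.percentile(w,[2,50,98],axis=0).round(3).tolist())
```

```text
scene [512. 108.] [505 103  15  12 146] [[0.43, 0.446, 0.186], [0.445, 0.455, 0.198], [0.454, 0.473, 0.2]]
scene [488. 167.] [473 152  34  30 611] [[0.43, 0.43, 0.033], [0.459, 0.438, 0.064], [0.471, 0.463, 0.092]]
scene [173. 202.] [158 182  34  42 842] [[0.214, -0.248, 0.012], [0.261, -0.219, 0.053], [0.286, -0.189, 0.063]]
scene [197. 243.] [182 222  37  41 912] [[0.441, -0.238, 0.094], [0.464, -0.219, 0.115], [0.474, -0.191, 0.147]]
side [320. 164.] [308 147  24  32 423] [[0.432, -0.231, 0.092], [0.447, -0.203, 0.11], [0.469, -0.186, 0.146]]
side [397. 219.] [380 198  37  37 809] [[0.203, -0.239, 0.02], [0.244, -0.199, 0.051], [0.281, -0.181, 0.063]]
side [ 95. 406.] [ 85 395  21  22 363] [[0.426, 0.452, 0.189], [0.436, 0.464, 0.199], [0.451, 0.476, 0.202]]
```

```bash
python3 -c "
import cv2,numpy as np
f=lambda n,s:cv2.resize(cv2.imread('pics/'+n),s)
cv2.imwrite('pics/m1.png',np.vstack([np.hstack([f('c1.png',(400,300)),f('c2.png',(300,300))]),np.hstack([f('c3.png',(350,300)),f('c4.png',(350,300))])]))"
```

```text
(no output)
```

View pics/m1.png

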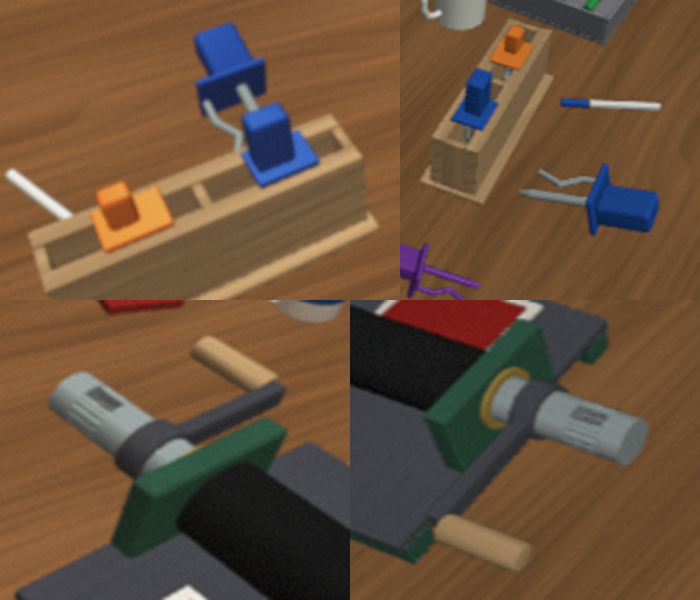

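Run:
```python
from look import *
c={n:vision.calibration(n) for n in('scene','side','wrist')}
print(c['wrist'])
for n,t,pts in(('scene','s0',[(383,228),(395,228),(400,240),(412,250),(420,255),(443,212),(437,262),(240,240),(82,292)]),('side','d0',[(210,245),(198,236),(180,232),(160,295),(356,128),(323,208)])):
    for u,v in pts: print(n,u,v,world(n,t,u,v).round(4))
# axle: points with z between .06 and .115 near, grey
for n,t in(('scene','s0'),('side','d0')):
    W,p=cloud(n,t); z=np.nan_to_num(W[...,2]); h=cv2.cvtColor(p,cv2.COLOR_RGB2HSV)
    ys,xs=np.where((z>.095)&(z<.106)&(W[...,1]>-.05)&(W[...,0]>.3)&(W[...,0]<.8)&(h[...,1]<70)&(h[...,2]>70))
    w=W[ys,xs]; print(n,len(w)); 
    if len(w)>5:
        mu=w.mean(0);U,S,V=np.linalg.svd(w-mu,full_matrices=False);print(mu.round(3),V[0].round(3),w.min(0).round(3),w.max(0).round(3))
```

```text
{'fx': 345.9015014621864, 'fy': 345.9015014621864, 'cx': 280.2978560172531, 'cy': 211.89713885381397, 'hand_eye': array([[ 1.20639800e-04, -9.62080880e-01, -2.72764306e-01,
         6.89768255e-02],
       [ 9.99999987e-01,  8.62082969e-05,  1.38216195e-04,
         2.88178463e-04],
       [-1.09460612e-04, -2.72764319e-01,  9.62080877e-01,
        -1.43390231e-01],
       [ 0.00000000e+00,  0.00000000e+00,  0.00000000e+00,
         1.00000000e+00]])}
scene 383 228 [0.5431 0.0913 0.096 ]
scene 395 228 [0.5496 0.1127 0.0929]
scene 400 240 [0.5817 0.0973 0.0991]
scene 412 250 [0.6111 0.098  0.1027]
scene 420 255 [0.6231 0.1053 0.0992]
scene 443 212 [0.545  0.2277 0.0834]
scene 437 262 [0.6572 0.1047 0.1174]
scene 240 240 [ 0.3723 -0.1171 -0.0015]
scene 82 292 [ 0.4594 -0.404   0.089 ]
side 210 245 [0.5287 0.1077 0.0999]
side 198 236 [0.5662 0.1007 0.0961]
side 180 232 [0.5991 0.117  0.1048]
side 160 295 [0.5416 0.2464 0.0896]
side 356 128 [ 0.4495 -0.4015  0.0863]
side 323 208 [ 0.4145 -0.1718  0.0139]
scene 812
[0.571 0.134 0.1  ] [ 0.354 -0.935 -0.005] [0.417 0.084 0.095] [0.634 0.479 0.106]
side 519
[0.574 0.115 0.099] [-0.956  0.293 -0.011] [0.427 0.09  0.095] [0.781 0.437 0.105]
```

Emit:
{"op": "move_arm", "data": {"increments": "1 32 48 14 0 0 0;1 32 48 14 0 0 0;1 32 48 14 0 0 0;1 32 48 14 0 0 0;1 32 48 10 0 0 0;1 32 48 10 0 0 0;1 32 48 10 0 0 0;1 32 48 10 0 0 0", "newtons": 40}}

```text
t: 1.1
eef_pos: [0.4352, -0.2652, 0.3275]
tool_rot: [0.0, 0.991, 0.133, -0.0]
contact_force: [1.9, -1.0, 0.7]
gripper_width: 1.001
```

```bash
cat >> look.py <<'E'
from scipy.spatial.transform import Rotation as Ro
def wcloud(tag):
    z=np.load(f'pics/{tag}.npz'); d=z['d']; c=vision.calibration('wrist')
    v,u=np.mgrid[:d.shape[0],:d.shape[1]]
    P=np.stack([(u-c['cx'])/c['fx']*d,(v-c['cy'])/c['fy']*d,d],-1)
    H=np.array(c['hand_eye']); T=P@H[:3,:3].T+H[:3,3]
    q=z['rot']; R=Ro.from_quat([q[1],q[2],q[3],q[0]]).as_matrix()
    W=T@R.T+z['pos']; W[d==0]=np.nan
    return W,z['p']
E
python3 - <<'E'
from look import *
p,d,o=snap('wrist','w0'); print(o['eef_pos'],o['tool_rot'],o['t'])
E
```

```text
[ 0.43515029 -0.26522198  0.32746106] [ 2.10109319e-05  9.91059271e-01  1.33422283e-01 -1.26442397e-04] 1.1
```

View pics/w0.png

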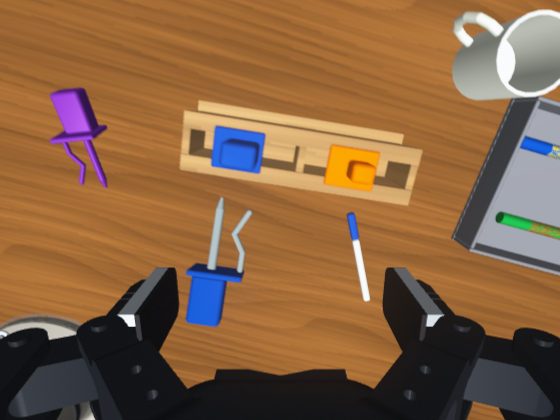

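```bash
cat > meas.py <<'E'
from look import *
def blue(tag):
    W,p=wcloud(tag); h=cv2.cvtColor(p,cv2.COLOR_RGB2HSV)
    m=(h[...,0]>105)&(h[...,0]<125)&(h[...,1]>150)&(W[...,2]>.08)
    zz=W[...,2]; out=[]
    print('z hist',np.histogram(zz[m],bins=np.arange(.085,.16,.005)))
    for lo,hi,nm in((.138,.16,'top'),(.09,.108,'flange')):
        w=W[m&(zz>lo)&(zz<hi)]; r=cv2.minAreaRect((w[:,:2]*1000).astype(np.float32)); 
        print(nm,len(w),np.round(r[0],1),np.round(r[1],1),r[2],w[:,2].mean(),cv2.boxPoints(r).round(1).tolist())
if __name__=='__main__':
    import sys; blue(sys.argv[1])
E
python3 meas.py w0
python3 - <<'E'
import cv2
a=cv2.imread('pics/w0.png');cv2.imwrite('pics/w0c.png',cv2.resize(a[90:220,170:430],(800,400),interpolation=cv2.INTER_CUBIC))
E
```

```text
z hist (array([  2,  21, 834,  12,  19,  16,  23,  17,  20,  22,  23, 145, 763,
         0]), array([0.085, 0.09 , 0.095, 0.1  , 0.105, 0.11 , 0.115, 0.12 , 0.125,
       0.13 , 0.135, 0.14 , 0.145, 0.15 , 0.155]))
top 918 [ 454.3 -219.8] [24. 34.] 5.557675361633301 0.1459727214055478 [[440.70001220703125, -204.10000610351562], [444.0, -237.89999389648438], [467.8999938964844, -235.60000610351562], [464.6000061035156, -201.6999969482422]]
flange 880 [ 453.8 -212.6] [42.3 52.9] 6.066995143890381 0.09680217833365762 [[430.0, -188.5], [435.6000061035156, -241.10000610351562], [477.6000061035156, -236.60000610351562], [472.0, -184.0]]
```

View pics/w0c.png

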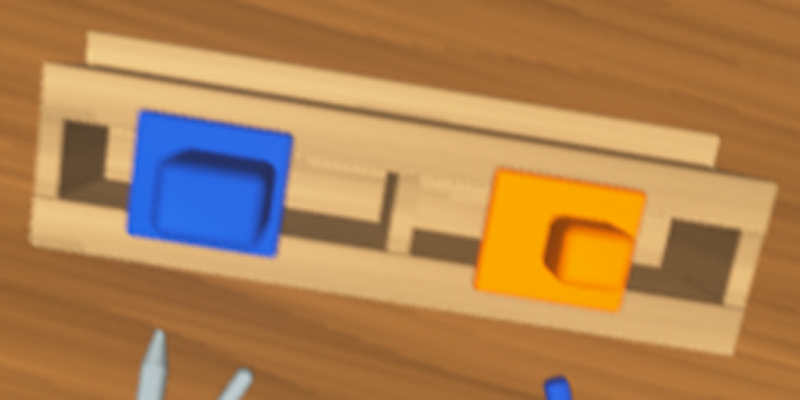

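The crop shows the stand's blue cotter at (205,195), with its flange reaching toward the left of the image (world +y), so the bow is on the +y side. The grip measures 34 x 24 mm, which matches the spec. Next I align and descend.

Emit:
{"op": "move_arm", "data": {"increments": "1 9.5 22.7 -30 0 0 -0.085;1 9.6 22.7 -40 0 0 -0.085;1 0 0 -45 0 0 0;1 0 0 -45 0 0 0;1 0 0 -35 0 0 0;1 0 0 -20 0 0 0;1 0 0 -9.5 0 0 0;1 0 0 0 0 0 0"}}

```text
t: 2.15
eef_pos: [0.4534, -0.2216, 0.1025]
tool_rot: [-0.0, 0.999, 0.049, -0.0]
contact_force: [-0.5, -0.0, -0.0]
gripper_width: 0.999
```

Emit:
{"op": "move_arm", "data": {"increments": "0 0 0 0 0 0 0;0 0 0 0 0 0 0;0 0 0 0 0 0 0;0 0 0 0 0 0 0;0 0 0 0 0 0 0;0 0 0 0 0 0 0;0 0 0 0 0 0 0;0 0 0 0 0 0 0", "newtons": 60}}

```text
t: 3.15
eef_pos: [0.4543, -0.2217, 0.1036]
tool_rot: [0.0, 0.999, 0.049, 0.001]
contact_force: [-0.6, 0.9, 6.0]
gripper_width: 0.393
```

Emit:
{"op": "move_arm", "data": {"increments": "0 0 0 8 0 0 0;0 0 0 16 0 0 0;0 0 0 22 0 0 0;0 0 0 24 0 0 0;0 0 0 24 0 0 0;0 0 0 24 0 0 0;0 0 0 20 0 0 0;0 0 0 12 0 0 0"}}

```text
t: 4.15
eef_pos: [0.4539, -0.2217, 0.2546]
tool_rot: [0.0, 0.999, 0.049, 0.001]
contact_force: [-0.7, -0.5, -1.8]
gripper_width: 0.387
```

Run:
```python
from look import *
p,d,o=snap('wrist','w1'); print(o['eef_pos'],o['contact_force'],o['gripper_width'],o['t'])
snap('side','d1')
a=cv2.imread('pics/w1.png');b=cv2.imread('pics/d1.png')
cv2.imwrite('pics/m2.png',np.hstack([cv2.resize(a,(400,300)),cv2.resize(b,(400,300))]))
```

```text
[ 0.4539396  -0.22166279  0.25457771] [-0.71750789 -0.46079622 -1.81461914] 0.3871454619199769 4.15
```

View pics/m2.png

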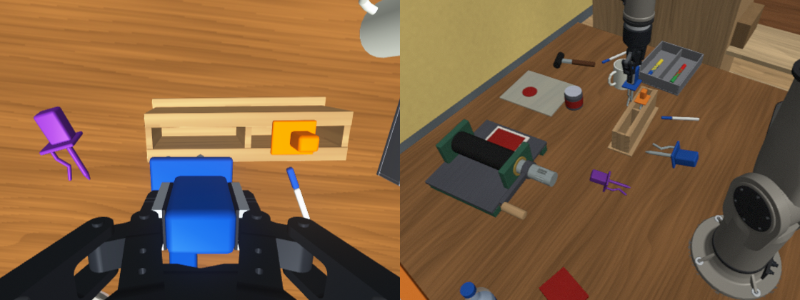

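The large blue cotter is out and held (bow on the left side of the wrist image), and the orange one is still in the stand. Next I move to where the wrist camera can see the axle hole.

Emit:
{"op": "move_arm", "data": {"increments": "0 0 20 0 0 0 0;0 0 40 0 0 0 0;0 0 50 0 0 0 0;0 0 55 0 0 0 0;0 0 55 0 0 0 0;0 0 50 0 0 0 0;0 0 35 0 0 0 0;0 0 17 0 0 0 0"}}

```text
t: 5.25
eef_pos: [0.4529, 0.1027, 0.2522]
tool_rot: [-0.0, 0.999, 0.051, -0.001]
contact_force: [-0.3, -0.6, -1.4]
gripper_width: 0.393
```

Run:
```python
from look import *
p,d,o=snap('wrist','w2'); print(o['eef_pos'],o['tool_rot'],o['contact_force'],o['t'],np.abs(o['joint_vel']).max())
```

```text
[0.45286716 0.1027205  0.25216395] [-2.25441370e-04  9.98723265e-01  5.05113597e-02 -6.25970840e-04] [-0.32906513 -0.64692569 -1.44168196] 5.25 0.309257962807495
```

View pics/w2.png

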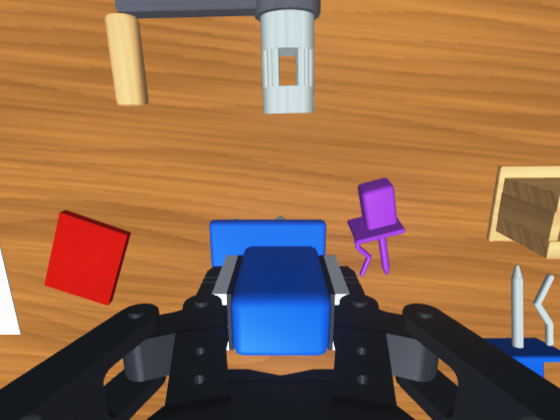

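Run:
```python
from look import *
p,d,o=snap('wrist','w3'); print(o['eef_pos'],o['tool_rot'],np.abs(o['joint_vel']).max())
W,_=wcloud('w3')
a=cv2.imread('pics/w3.png');cv2.imwrite('pics/w3c.png',cv2.resize(a[0:120,240:340],None,fx=5,fy=5,interpolation=cv2.INTER_CUBIC))
# project pixels onto plane z=.102 
z=np.load('pics/w3.npz');c=vision.calibration('wrist');H=np.array(c['hand_eye']);q=z['rot'];R=Ro.from_quat([q[1],q[2],q[3],q[0]]).as_matrix()
np.savez('pics/w3pose.npz',R=R,pos=z['pos'])
g=W[0:120,250:330].reshape(-1,3); 
s=g[(g[:,2]>.08)&(g[:,2]<.125)]
# axle: points by z profile
for v in range(10,115,6):
    r=W[v,250:330]; k=(r[:,2]>.075)
    if k.sum()>3: 
        rr=r[k]; print(v,rr[:,0].mean().round(4),'y',rr[:,1].min().round(4),rr[:,1].max().round(4),'mid',((rr[:,1].min()+rr[:,1].max())/2).round(4),'ztop',rr[:,2].max().round(4))
```

```text
[0.45286318 0.10435163 0.25225605] [-7.83891290e-04  9.98686971e-01  5.12200522e-02 -4.75000938e-04] 0.06929657207132857
10 0.5981 y 0.0856 0.1432 mid 0.1144 ztop 0.1038
16 0.5947 y 0.0861 0.1369 mid 0.1115 ztop 0.1042
22 0.5901 y 0.0901 0.1327 mid 0.1114 ztop 0.1036
28 0.5858 y 0.0896 0.1312 mid 0.1104 ztop 0.1047
34 0.5817 y 0.0889 0.1309 mid 0.1099 ztop 0.1035
40 0.5775 y 0.0884 0.1304 mid 0.1094 ztop 0.1042
46 0.5732 y 0.0878 0.1301 mid 0.1089 ztop 0.1037
52 0.5703 y 0.0869 0.1299 mid 0.1084 ztop 0.1001
58 0.565 y 0.0863 0.1296 mid 0.1079 ztop 0.1004
64 0.5607 y 0.0857 0.1281 mid 0.1069 ztop 0.0998
70 0.5561 y 0.0851 0.1276 mid 0.1064 ztop 0.1003
76 0.5516 y 0.0844 0.1273 mid 0.1058 ztop 0.1007
82 0.5471 y 0.0838 0.127 mid 0.1054 ztop 0.1008
88 0.5423 y 0.0836 0.1265 mid 0.105 ztop 0.1041
94 0.5378 y 0.0827 0.125 mid 0.1039 ztop 0.1031
100 0.5331 y 0.0821 0.1246 mid 0.1033 ztop 0.1039
106 0.5284 y 0.0827 0.1241 mid 0.1034 ztop 0.1039
112 0.5237 y 0.082 0.1237 mid 0.1029 ztop 0.1041
```

View pics/w3c.png

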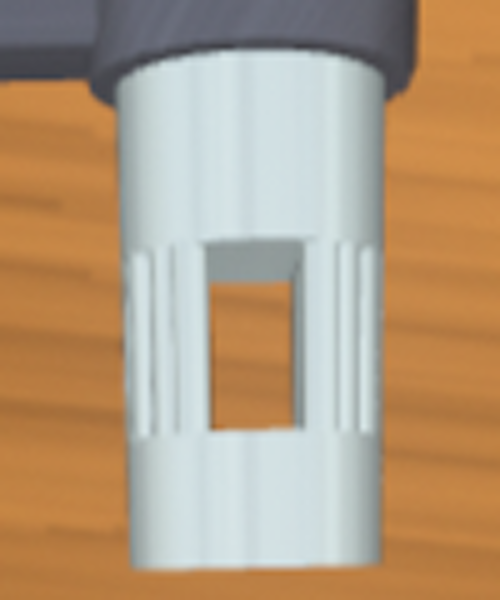

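```bash
cat > proj.py <<'E'
from look import *
def proj(tag,pts,zp):
    z=np.load(f'pics/{tag}.npz');c=vision.calibration('wrist');H=np.array(c['hand_eye']);q=z['rot'];R=Ro.from_quat([q[1],q[2],q[3],q[0]]).as_matrix()
    o=R@H[:3,3]+z['pos']; out=[]
    for u,v in pts:
        r=R@H[:3,:3]@np.array([(u-c['cx'])/c['fx'],(v-c['cy'])/c['fy'],1]); out.append(o+r*(zp-o[2])/r[2])
    return np.array(out)
E
python3 - <<'E'
from proj import *
for zp in (.1007,.1027):
    P=proj('w3',[(280.6,48),(301,47.6),(282,86),(300.6,86)],zp); print((P*1000).round(1).tolist(),(P.mean(0)*1000).round(1)); d=(P[0]+P[1]-P[2]-P[3])/2; print('len',np.linalg.norm(d)*1000,'yaw',np.arctan2(d[1],d[0]))
print(bot.get_obs()['eef_pos'],bot.get_obs()['tool_rot'])
# scene & side hole
W,p=cloud('scene','s0')
for n,t in(('scene','s0'),('side','d0')):
    a=cv2.imread(f'pics/{t}.png'); 
    x,y=(375,210) if n=='scene' else (165,215)
    cv2.imwrite(f'pics/h_{n}.png',cv2.resize(a[y:y+50,x:x+60],(800,600) if 0 else (600,500),interpolation=cv2.INTER_CUBIC))
E
```

```text
[[570.6, 116.1, 100.7], [572.6, 100.3, 100.7], [542.9, 112.1, 100.7], [544.5, 97.3, 100.7]] [557.7 106.5 100.7]
len 28.111896490285368 yaw 0.1252372665302368
[[570.3, 116.1, 102.7], [572.2, 100.4, 102.7], [542.8, 112.1, 102.7], [544.3, 97.4, 102.7]] [557.4 106.5 102.7]
len 27.921233133146654 yaw 0.12523726653023662
[0.45301617 0.10249459 0.25221511] [-3.76710568e-04  9.98706265e-01  5.08462599e-02 -5.57933471e-04]
```

View pics/h_scene.png

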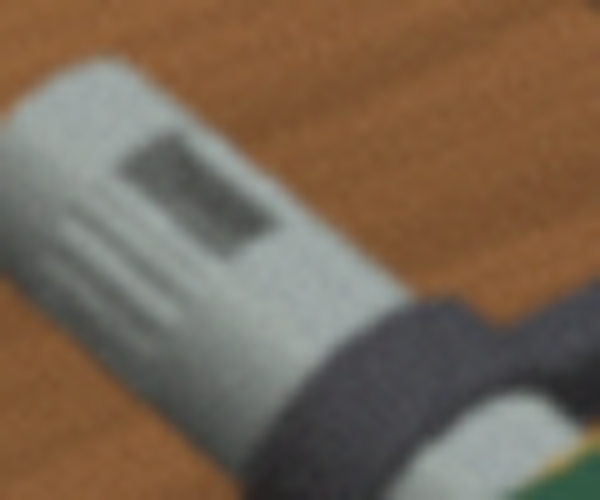

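View pics/h_side.png

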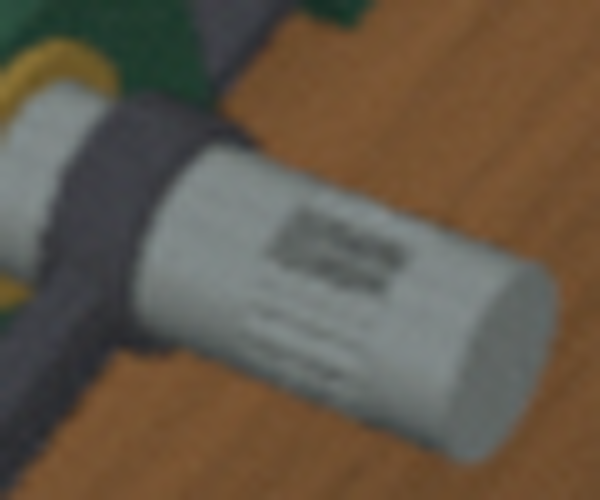

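```bash
cat > held.py <<'E'
from look import *
def held(tag):
    W,p=wcloud(tag); z=np.load(f'pics/{tag}.npz'); q=z['rot'];R=Ro.from_quat([q[1],q[2],q[3],q[0]]).as_matrix()
    h=cv2.cvtColor(p,cv2.COLOR_RGB2HSV); T=(W-z['pos'])@R
    m=(h[...,0]>105)&(h[...,0]<125)&(h[...,1]>150)&(np.hypot(T[...,0],T[...,1])<.06)&(abs(T[...,2])<.08)
    t=T[m]; print(np.histogram(t[:,2],bins=np.arange(-.06,.03,.004)))
    k=m&(T[...,2]<-.034)
    w=T[k]; A=np.c_[w[:,:2],np.ones(len(w))]; s=np.linalg.lstsq(A,w[:,2],rcond=None)[0]; print('top plane slope',s.round(3))
    r=cv2.minAreaRect((w[:,:2]*1000).astype(np.float32)); print('top',np.round(r[0],1),np.round(r[1],1),r[2],w[:,2].mean())
    w=T[m&(T[...,2]>.0)&(T[...,2]<.02)]; 
    if len(w)>20: r=cv2.minAreaRect((w[:,:2]*1000).astype(np.float32)); print('fl',np.round(r[0],1),np.round(r[1],1),r[2],w[:,2].mean(),(w[:,:2].min(0)*1000).round(1),(w[:,:2].max(0)*1000).round(1))
if __name__=='__main__':
    import sys; held(sys.argv[1])
E
python3 held.py w3
python3 - <<'E'
from look import *
p,d,o=snap('side','d3');
a=cv2.imread('pics/d3.png');cv2.imwrite('pics/d3c.png',cv2.resize(a[60:300,120:400],(700,600),interpolation=cv2.INTER_CUBIC))
p,d,o=snap('wrist','w4');print(o['eef_pos'])
o=bot.get_obs();print(o['eef_pos'],o['joint_vel'].round(3))
E
```

```text
(array([   0,    0,    0,  208, 5255,  716,  498,  448,  406,  358,  354,
        321,  300,  280,  247,  150, 3156,  334,    0,    0,    0,    0]), array([-6.00000000e-02, -5.60000000e-02, -5.20000000e-02, -4.80000000e-02,
       -4.40000000e-02, -4.00000000e-02, -3.60000000e-02, -3.20000000e-02,
       -2.80000000e-02, -2.40000000e-02, -2.00000000e-02, -1.60000000e-02,
       -1.20000000e-02, -8.00000000e-03, -4.00000000e-03,  5.55111512e-17,
        4.00000000e-03,  8.00000000e-03,  1.20000000e-02,  1.60000000e-02,
        2.00000000e-02,  2.40000000e-02,  2.80000000e-02]))
top plane slope [ 0.117 -0.119 -0.042]
top [ 0.8 21.1] [75.6 24.2] 89.79179382324219 -0.0421224109566121
fl [12.3 -5.7] [54.1 22.3] 86.65436553955078 0.0068230426667447155 [ -0.4 -32.5] [22.3 21. ]
[0.45317439 0.10081848 0.25219481]
[0.45332315 0.09978141 0.2521856 ] [ 0.015 -0.004  0.017  0.     0.001  0.     0.   ]
```

View pics/d3c.png

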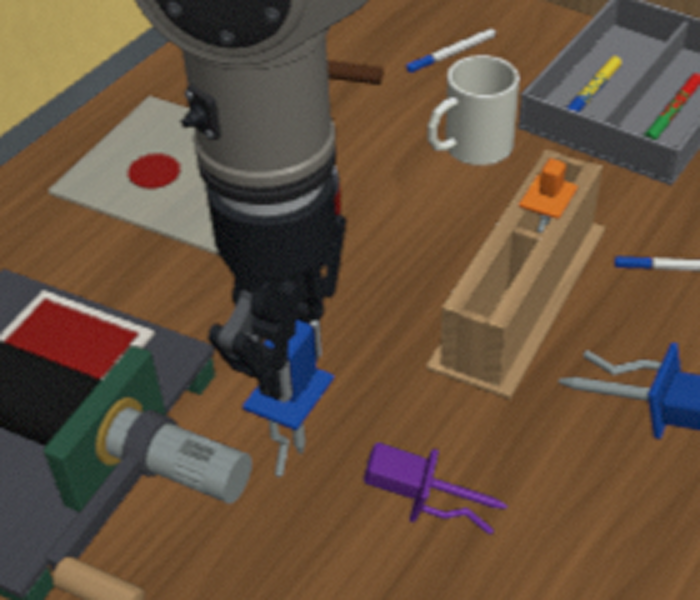

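```bash
sed -i 's/<.06)&(abs/<.035)\&(abs/' held.py; python3 held.py w4
python3 - <<'E'
from look import *
a=cv2.imread('pics/w4.png');cv2.imwrite('pics/w4c.png',cv2.resize(a[0:120,240:340],None,fx=5,fy=5,interpolation=cv2.INTER_CUBIC))
E
```

```text
(array([   0,    0,    0,  213, 5279,  701,  481,  452,  406,  375,  333,
        324,  302,  277,  256,  141, 3098,  303,    0,    0,    0,    0]), array([-6.00000000e-02, -5.60000000e-02, -5.20000000e-02, -4.80000000e-02,
       -4.40000000e-02, -4.00000000e-02, -3.60000000e-02, -3.20000000e-02,
       -2.80000000e-02, -2.40000000e-02, -2.00000000e-02, -1.60000000e-02,
       -1.20000000e-02, -8.00000000e-03, -4.00000000e-03,  5.55111512e-17,
        4.00000000e-03,  8.00000000e-03,  1.20000000e-02,  1.60000000e-02,
        2.00000000e-02,  2.40000000e-02,  2.80000000e-02]))
top plane slope [ 0.155  0.    -0.042]
top [0.7 0.3] [34.1 24.6] 89.69481658935547 -0.041956382692214106
fl [13.4 -6.2] [55.1 22.1] 83.30509185791016 0.006799437029467673 [ -0.8 -32.5] [22.3 21. ]
```

View pics/w4c.png

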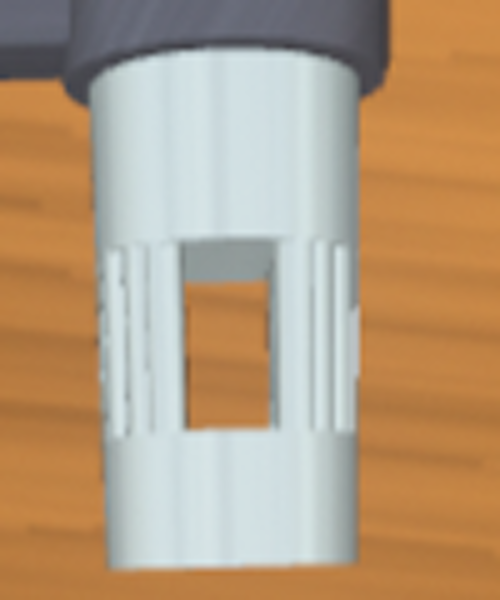

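Run:
```python
from proj import *
P=proj('w4',[(276,48),(296,47.6),(277,86),(295.4,86)],.1017); print((P*1000).round(1).tolist(),(P.mean(0)*1000).round(1)); d=(P[0]+P[1]-P[2]-P[3])/2; print('yaw',np.arctan2(d[1],d[0]))
W,_=wcloud('w4')
L=[]
for v in range(28,115,3):
    r=W[v,245:320]; rr=r[r[:,2]>.08]
    if len(rr)>3: L.append((rr[:,0].mean(),(rr[:,1].min()+rr[:,1].max())/2))
print(np.polyfit(*np.array(L).T,1), np.polyval(np.polyfit(*np.array(L).T,1),.5575))
o=bot.get_obs();q=o['tool_rot'];print(o['eef_pos'],q,2*np.arctan2(q[2],q[1]))
```

```text
[[570.4, 115.6, 101.7], [572.2, 100.1, 101.7], [542.8, 112.1, 101.7], [544.2, 97.4, 101.7]] [557.4 106.3 101.7]
yaw 0.1101710367800404
[0.1166527  0.04188173] 0.1069156155087394
[0.45332315 0.09978141 0.2521856 ] [ 2.74652027e-04  9.98800121e-01  4.89675418e-02 -6.49620239e-04] 0.0979742886968811
```

Emit:
{"op": "move_arm", "data": {"increments": "0 10 1 0 0 0 0.01;0 20 1.5 0 0 0 0.01;0 25 1.5 0 0 0 0;0 23 1 -5 0 0 0;0 15 1 -15 0 0 0;0 10.7 0.7 -15 0 0 0;0 0 0 -10 0 0 0;0 0 0 -5 0 0 0"}}

```text
t: 6.45
eef_pos: [0.5567, 0.1068, 0.2019]
tool_rot: [0.0, 0.998, 0.059, -0.001]
contact_force: [-0.2, 0.3, -1.8]
gripper_width: 0.39
```

Emit:
{"op": "move_arm", "data": {"increments": "0 0 0 0 0 0 0;0 0 0 0 0 0 0;0 0 0 0 0 0 0;0 0 0 0 0 0 0;0 0 0 0 0 0 0;0 0 0 0 0 0 0;0 0 0 0 0 0 0;0 0 0 0 0 0 0"}}

```text
t: 7.45
eef_pos: [0.5574, 0.1071, 0.2028]
tool_rot: [-0.0, 0.998, 0.059, 0.0]
contact_force: [-0.4, 0.5, -1.8]
gripper_width: 0.392
```

Run:
```python
from look import *
for n in('wrist','side','scene'): p,d,o=snap(n,'x_'+n)
q=o['tool_rot'];print(o['eef_pos'],q,2*np.arctan2(q[2],q[1]),o['joint_vel'].round(3),o['contact_force'])
b=cv2.imread('pics/x_side.png');s=cv2.imread('pics/x_scene.png');w=cv2.imread('pics/x_wrist.png')
f=lambda a,x,y,W,H:cv2.resize(a[y:y+H,x:x+W],(400,300),interpolation=cv2.INTER_CUBIC)
cv2.imwrite('pics/x.png',np.vstack([np.hstack([f(b,140,160,120,90),f(s,340,170,120,90)]),np.hstack([f(w,0,0,560,420),f(w,180,0,200,150)])]))
```

```text
[0.55740764 0.10716039 0.20278711] [ 7.54332172e-06  9.98265322e-01  5.88756834e-02 -3.73983981e-06] 0.11781950092448273 [-0.    -0.001  0.001  0.    -0.001  0.001  0.   ] [-0.18716083  0.94596184 -1.23942734]
```

View pics/x.png

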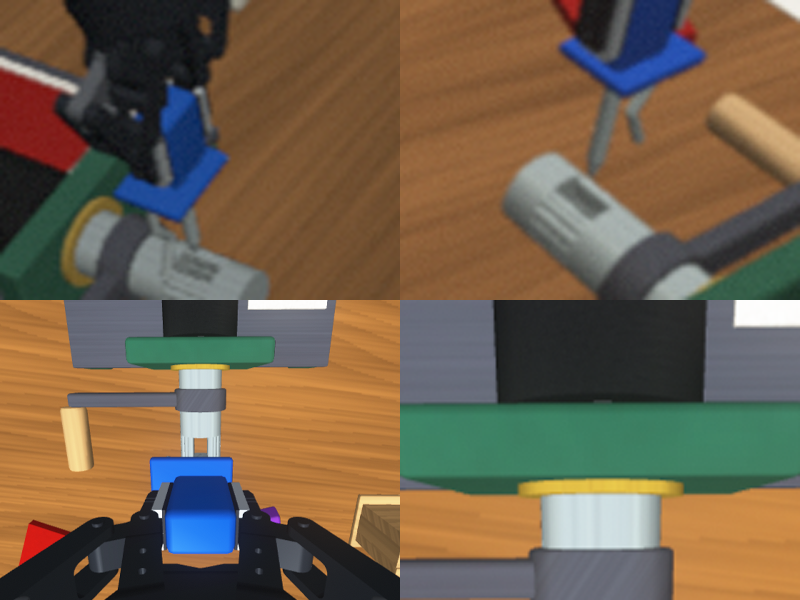

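Run:
```python
from look import *
def pr(n,X):
    c=vision.calibration(n); P=np.array(c['R'])@X+c['t']; return (c['fx']*P[0]/P[2]+c['cx'],c['fy']*P[1]/P[2]+c['cy'])
for n in('scene','side'):
    print(n,'hole',np.round(pr(n,np.array([.5574,.1065,.1015])),1),'tip',np.round(pr(n,np.array([.5577,.1072,.1157])),1),
     'dx5',np.subtract(pr(n,np.array([.5624,.1065,.1015])),pr(n,np.array([.5574,.1065,.1015]))).round(2),'dy5',np.subtract(pr(n,np.array([.5574,.1115,.1015])),pr(n,np.array([.5574,.1065,.1015]))).round(2),'dz',np.subtract(pr(n,np.array([.5574,.1065,.1157])),pr(n,np.array([.5574,.1065,.1015]))).round(2))
b=cv2.imread('pics/x_side.png');s=cv2.imread('pics/x_scene.png')
f=lambda a,x,y,W,H:cv2.resize(a[y:y+H,x:x+W],(400,400),interpolation=cv2.INTER_CUBIC)
cv2.imwrite('pics/xx.png',np.hstack([f(b,175,215,40,40),f(s,375,205,40,40)]))
```

```text
scene hole [395.8 228.3] tip [397.8 222.3] dx5 [1.8  1.83] dy5 [ 2.37 -0.85] dz [ 1.59 -6.01]
side hole [199.2 238.1] tip [197.9 234. ] dx5 [-1.9  -1.03] dy5 [-1.54  1.64] dz [-0.93 -4.25]
```

View pics/xx.png

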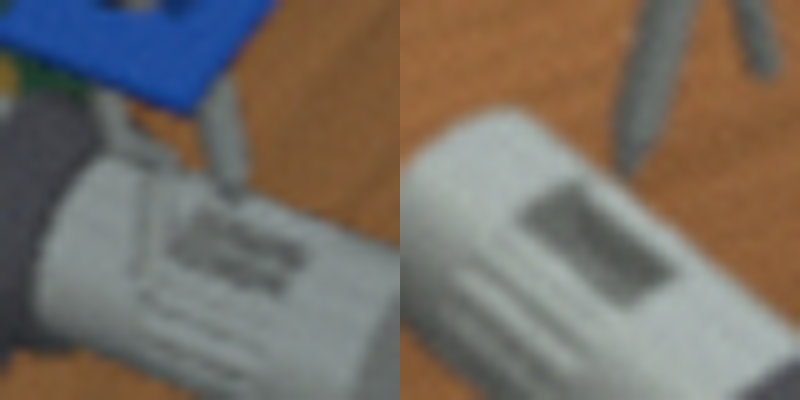

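Emit:
{"op": "move_arm", "data": {"increments": "0 0 -0.3 -5 0 0 0;0 0 0 -5 0 0 0;0 0 0 -4 0 0 0;0 0 0 -4 0 0 0;0 0 0 -3 0 0 0;0 0 0 -2 0 0 0;0 0 0 -1 0 0 0;0 0 0 0 0 0 0"}}

```text
t: 8.6
eef_pos: [0.5574, 0.1069, 0.1788]
tool_rot: [0.0, 0.998, 0.059, 0.0]
contact_force: [-0.5, 0.6, -2.1]
gripper_width: 0.392
```

```bash
cat > v.py <<'E'
from look import *
import sys
t=sys.argv[1]
for n in('side','scene'): p,d,o=snap(n,t+n)
q=o['tool_rot'];print(o['eef_pos'],o['contact_force'],o['torque'].round(2),o['gripper_width'])
b=cv2.imread(f'pics/{t}side.png');s=cv2.imread(f'pics/{t}scene.png')
f=lambda a,x,y,W,H:cv2.resize(a[y:y+H,x:x+W],(400,400),interpolation=cv2.INTER_CUBIC)
cv2.imwrite(f'pics/{t}.png',np.hstack([f(b,155,190,70,70),f(s,360,180,70,70)]))
E
python3 v.py a1
```

```text
[0.55750715 0.10685617 0.17891856] [0.48173805 0.368553   0.08415403] [0.01 0.08 0.02] 0.3915398580614372
```

View pics/a1.png

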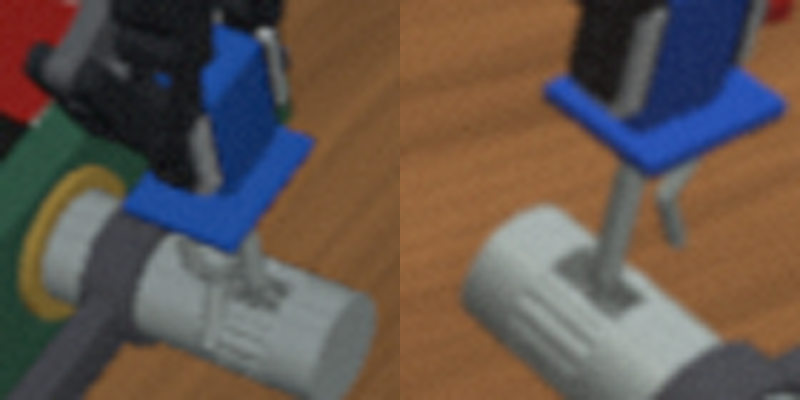

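The tip is in the hole, clear on all sides (scene tile 605,285), with no contact force. I continue down.

Emit:
{"op": "move_arm", "data": {"increments": "0 0 0 -5 0 0 0;0 0 0 -5 0 0 0;0 0 0 -5 0 0 0;0 0 0 -5 0 0 0;0 0 0 -5 0 0 0;0 0 0 -5 0 0 0;0 0 0 -4 0 0 0;0 0 0 0 0 0 0"}}

```text
t: 9.7
eef_pos: [0.5573, 0.1081, 0.1447]
tool_rot: [-0.001, 0.998, 0.059, 0.0]
contact_force: [0.2, 3.6, 0.4]
gripper_width: 0.393
```

```bash
python3 v.py a2
```

```text
[0.55733814 0.10789566 0.14486891] [-0.53987017  4.55886377 -0.46891888] [ 1.1   0.12 -0.02] 0.3924622988098988
```

View pics/a2.png

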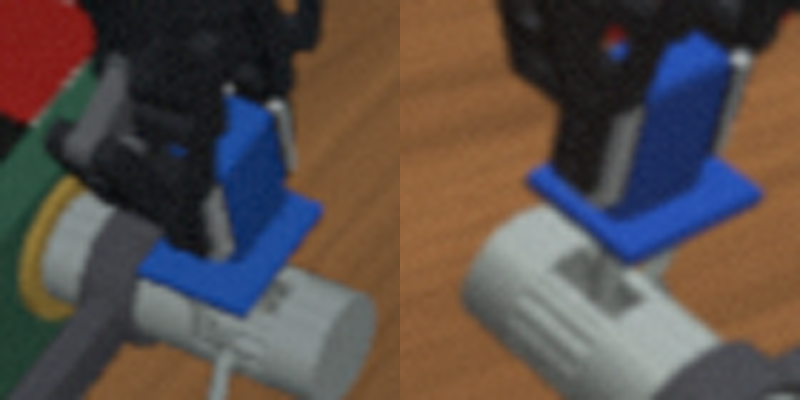

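Leg through the hole and the bow spreading round the +y side as it should (4 N sideways). I finish the push.

Emit:
{"op": "move_arm", "data": {"increments": "0 0 0 -5 0 0 0;0 0 0 -5 0 0 0;0 0 0 -5 0 0 0;0 0 0 -5 0 0 0;0 0 0 -4 0 0 0;0 0 0 -2 0 0 0;0 0 0 0 0 0 0;0 0 0 0 0 0 0", "newtons": 80}}

```text
t: 10.8
eef_pos: [0.5571, 0.1065, 0.1185]
tool_rot: [0.0, 0.998, 0.059, -0.0]
contact_force: [-1.3, 3.3, -4.8]
gripper_width: 0.388
```

```bash
python3 v.py a3
```

```text
[0.55712321 0.10652067 0.11860295] [-0.6964464   3.05252369 -4.52050816] [ 0.79  0.17 -0.03] 0.3892365373010525
```

View pics/a3.png

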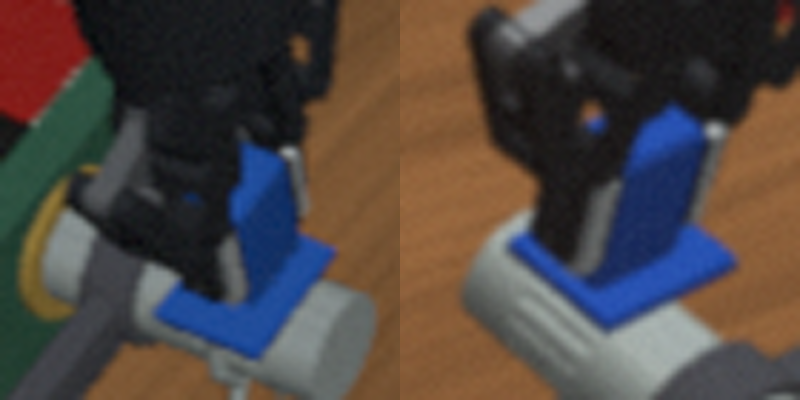

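Emit:
{"op": "move_arm", "data": {"increments": "0 0 0 -2 0 0 0;0 0 0 -1 0 0 0;0 0 0 -1 0 0 0;0 0 0 -1 0 0 0;0 0 0 0 0 0 0;0 0 0 0 0 0 0;0 0 0 0 0 0 0;0 0 0 0 0 0 0"}}

```text
t: 11.9
eef_pos: [0.5579, 0.1065, 0.1155]
tool_rot: [0.001, 0.998, 0.059, 0.001]
contact_force: [-4.9, 0.7, 11.0]
gripper_width: 0.391
```

```bash
python3 v.py a4
```

```text
[0.55785129 0.10651793 0.1154666 ] [-4.54287218  0.61590417 11.37045146] [ 0.13  1.15 -0.01] 0.38717843036180516
```

View pics/a4.png

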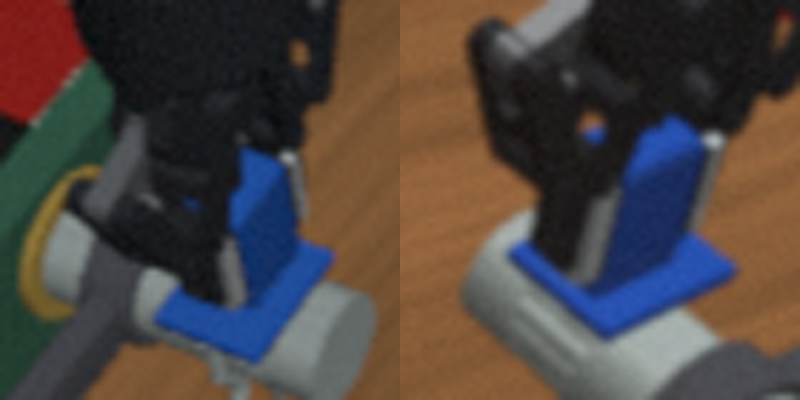

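The flange is seated: 11 N upward at TCP z 115.5 mm (home predicted 115), and the side moment is gone, so the bow has snapped. I release.

Emit:
{"op": "move_arm", "data": {"increments": "0 0 0 1 0 0 0;0.8 0 0 0 0 0 0;0.8 0 0 0 0 0 0;0.8 0 0 0 0 0 0;0.8 0 0 0 0 0 0;0.8 0 0 0 0 0 0;0.8 0 0 0 0 0 0;0.8 0 0 0 0 0 0"}}

```text
t: 13.0
eef_pos: [0.5574, 0.1069, 0.1148]
tool_rot: [0.0, 0.998, 0.059, 0.0]
contact_force: [-1.4, -0.1, 0.4]
gripper_width: 0.798
```

Emit:
{"op": "move_arm", "data": {"increments": "0.8 0 0 8 0 0 0;0.8 0 0 15 0 0 0;0.8 0 0 20 0 0 0;0.8 0 0 25 0 0 0;0.8 0 0 25 0 0 0;0.8 0 0 20 0 0 0;0.8 0 0 15 0 0 0;0.8 0 0 8 0 0 0"}}

```text
t: 14.0
eef_pos: [0.5577, 0.107, 0.2521]
tool_rot: [-0.0, 0.998, 0.059, 0.001]
contact_force: [-0.1, -0.2, -0.6]
gripper_width: 0.794
```

Emit:
{"op": "move_arm", "data": {"increments": "0.8 -20 0 0 0 0 0;0.8 -40 0 0 0 0 0;0.8 -30 0 0 0 0 0;0.8 -10 0 0 0 0 0;0.8 0 0 0 0 0 0;0.8 0 0 0 0 0 0;0.8 0 0 0 0 0 0;0.8 0 0 0 0 0 0"}}

```text
t: 15.0
eef_pos: [0.4578, 0.1069, 0.2507]
tool_rot: [-0.0, 0.998, 0.059, -0.0]
contact_force: [0.2, -0.3, -0.5]
gripper_width: 0.801
```

```bash
python3 v.py a5
python3 - <<'E'
from look import *
p,d,o=snap('wrist','w9'); W,p=wcloud('w9')
h=cv2.cvtColor(p,cv2.COLOR_RGB2HSV)
m=(h[...,0]>105)&(h[...,0]<125)&(h[...,1]>150)&(W[...,2]>.09)&(np.hypot(W[...,0]-.557,W[...,1]-.107)<.06)
zz=W[...,2]; print(np.histogram(zz[m],bins=np.arange(.095,.18,.005)))
for lo,hi in((.152,.17),(.1,.115)):
    w=W[m&(zz>lo)&(zz<hi)]; r=cv2.minAreaRect((w[:,:2]*1000).astype(np.float32)); print(r,w[:,2].mean(), np.median(w[:,2]))
a=cv2.imread('pics/a5.png');b=cv2.imread('pics/w9.png');cv2.imwrite('pics/fin.png',np.vstack([a[:,:][0:400],np.hstack([cv2.resize(b,(266,200)),cv2.resize(cv2.imread('pics/a5scene.png'),(267,200)),cv2.resize(cv2.imread('pics/a5side.png'),(267,200))])]))
E
```

```text
[0.45770627 0.10687003 0.25065621] [ 0.44754568 -0.01240218 -0.06914646] [-0.01  0.03 -0.05] 0.8013495489704155
(array([   0,    0, 1800,  226,   12,   38,    2,   40,   12,   35,   36,
         38, 1981,   34,    0,    0]), array([0.095, 0.1  , 0.105, 0.11 , 0.115, 0.12 , 0.125, 0.13 , 0.135,
       0.14 , 0.145, 0.15 , 0.155, 0.16 , 0.165, 0.17 , 0.175]))
((558.029052734375, 105.33142852783203), (23.982898712158203, 32.91841125488281), 6.782232284545898) 0.15814079431628478 0.1582837030299568
((556.9064331054688, 112.59686279296875), (42.792293548583984, 53.01091766357422), 6.95495080947876) 0.10895807422224017 0.10898825419333487
```

View pics/fin.png

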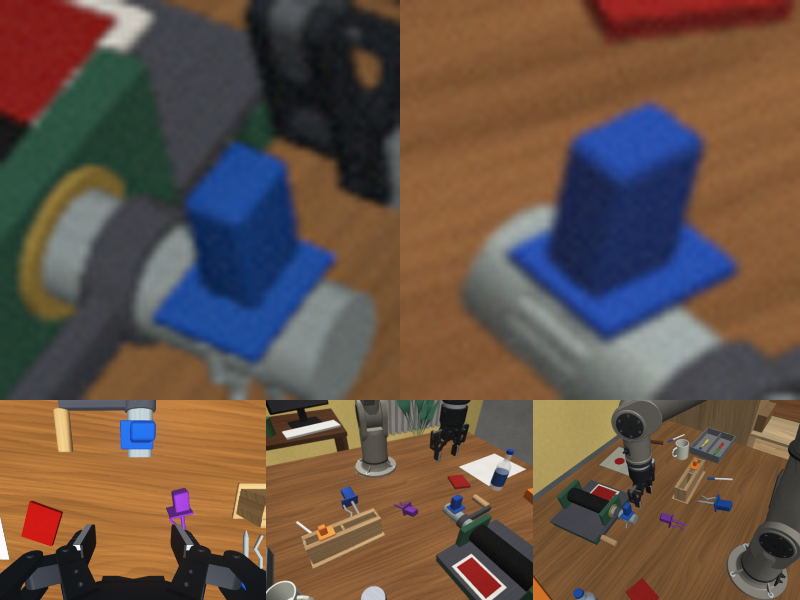

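The picture shows the blue cotter upright with its flange flat on the axle. Its grip top is at 158 mm, which puts the centre at 133 mm, as it should be when home. The bow wire shows round the axle's far side. The orange cotter is still in the stand and the gripper is clear.

```bash
python3 -c "
from station import bot
print(bot.hand_in())"
```

```text
the job is handed in; nothing more can be done
None
```

I took the blue-gripped cotter out of the stand and pushed its leg down through the axle's cross hole, with the bow across the axle. I then released it, backed the gripper off and handed the job in at about 15 s of the 38 s allowed.

**Seating:** The last push ended with about 11 N upward, and the sideways moment from the bow died away, so I take it that the bow snapped round. I did not measure the bow joint directly. After release the grip centre was at about 133 mm, which matches the home position (102 + 31), with the flange level on the axle.

**Surroundings:** The orange cotter is still in the stand, nothing else was moved, and the gripper touches nothing.

**Disagreements:** Before insertion, the scene and side cameras differed by about 2 mm on where the tip stood over the hole. The wrist camera read the axle top about 2 mm high. Both were within the hole's clearance, and the leg went in without side contact.

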